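# Unlock the pastel chest and hold the sprung lock open

### The arm

A 6-joint arm with a two-finger parallel gripper is mounted at the origin on the work surface. World frame = base frame: x ahead of the robot, y to its left, z up, the work surface at z = 0. Lengths are in mm, angles in rad, forces in N, time in s.
With the tool pointing down it reaches from about 325 to 875 mm from the base axis. Payload 4.4 kg.
Tool frame: the origin (TCP) lies at the very end of the fingers, on their centre line; the grasp point (between the pads) lies robot.pinch_z behind it (robot.pinch_z is the distance from the TCP to the grasp point, in mm); z points along the fingers, x is the direction in which the jaws open and shut, and the axes are right-handed (so a half turn about z gives the same grasp; the last joint's range is limited). The gripper opens to 85 mm and grips with 20 to 120 N. Pads are 22 mm wide; open, the fingers measure 114 mm over their backs; the gripper's body (76 mm by 85 mm) begins 54 mm behind the grasp point. The pads swing forward as they close: fully open they stand 13 mm farther back than shut.
Start: joints at [0.979, 0.207, 1.542, -0, 1.393, -0.15], TCP at [245.861, 519.788, 231.282] pointing down, gripper open.
Joint ranges: [-2.73, 2.73], [-0.86, 2.22], [0.23, 2.46], [-1.11, 4.25], [0.08, 2.63], [-2.82, 2.82]. Speed limits (rad/s): [2.79, 2.79, 3.14, 3.14, 3.14, 3.14].

### API

Orientations are given as a unit quaternion [x, y, z, w].
In Python, from cell import robot gives the robot as it stands. The module is installed in compiled form; this text tells all that it offers.
- The arm moves only by the tool step_arm, never from a script. Its argument "plan" is a list of rows, each a list of 3 entries, a list of its own where there are three numbers: the shift along the tool's x, y, z in mm, then the turn, a rotation vector about the tool's x, y, z in rad, then the opening, from -1 (shut) to 1 (fully open). In form: [[[tx, ty, tz], [wx, wy, wz], grip], ...]. A call has 1 to 8 rows; each row shifts and turns the commanded pose from where the row before left it, along the tool's axes as they then stand; what a row does not reach is not made up. A row lasts 1/10 s, in which the tool goes at most 50 mm and 8.59 degrees, less where a joint would pass 70% of its speed; a pose out of reach is approached as far as the arm can. A call with a gripper value outside its range is refused whole. The fingers move at their own pace and stop on an object; "squeeze" is the grip in N (left out, the last holds). Time passes only in rows, so rows that do not move let the fingers close. It gives the time, the measured TCP pose, the force and the opening at its end, in the units of the state.
- robot.sense(): the state, without advancing time (a new reading comes with each control period).
- robot.grab_frame(name): name is "scene" or "top"; returns a dict with "img" (420x560x3 uint8, red, green, blue), "z_map" (420x560 float32, mm along the optical axis (not along the pixel's ray), 0 where there is no reading), "fx", "fy", "cx", "cy" (pixels), "xyz" and "orientation" of the camera in the world. Camera axes: x right, y down, z forward; pixel columns grow to the right and rows downward; lengths in mm; the calibration is good to about 2 mm. A picture is of the moment at which its call begins.
- robot.job_done(): hands the job in, once; it reports no verdict.
The state is a dict: "clock": time; "joints": joint angles; "dq": joint speeds; "joint_torque": joint torques, N m; "tcp_pos": TCP position; "orientation": TCP orientation; "contact_force": force on the tool from outside, world axes, zero at the start; "wrist_torque": the same for the moment, N m; "width": opening from 0.0 (shut) to 1.0 (fully open).
Only numpy, scipy, OpenCV 4.12 (cv2) and the standard library are available. Lean on these libraries where they do the work, as an engineer would, in place of code of your own. Each camera call takes 0.05 s, during which the arm holds its last target.

### The job

Draw the key along the slot of its stand and out at the open end, then push it all the way into the lock on top of the pastel chest, wiggling it past the sticky pins until its lower collar rests on the lock. Then turn it clockwise a full quarter turn to the stop, and finish still gripping the key and holding it turned against the spring, so that the drawers stay unlocked. Do not start turning before the key is fully in, and leave the other things where they are.

Things in the scene. Friction and masses are not known exactly. Their poses are not given: they have to be found in the camera images.
- key: Loose upright key, 60 g, 84 mm tall; origin at the blade's lower end, z up. Steel blade 14 mm along x, 5 mm along y, z 0 to 36; lower collar 20 mm across, z 36 to 40; round neck 8 mm across, z 40 to 48; upper collar 20 mm across, z 48 to 52; black bow above it. The blade fits the lock either way round (half a turn makes no difference).
- key_bow (a point): Centre of the key's bow: a flat black plastic block, 32 mm along the key's x, 10 mm thick along its y, 32 mm high (z 52 to 84 of the key), to be pinched from above across its 10 mm thickness. Axes as the key's.
- key_collar (a point): Point on the key's axis at the underside of its lower collar, 36 mm above the blade's lower end. Axes as the key's.
- key_stand: Fixed wooden stand, 90 mm along x, 70 mm along y, 58 mm high; origin at the centre of its underside. Its 5 mm aluminium top has an 11 mm wide slot along x on the centre line, closed at x = +25 mm. The key's neck hangs in it, upper collar resting on the top, blade's end 10 mm above the table, starting at x = -10 to +12 mm, turned up to 0.35 rad.
- slot_end (a point): Open end of the slot, at the stand's top, x = -45 mm; axes as the stand's. The lower collar sits 3 mm beneath the top plate, so the key cannot be lifted out: pull it along -x of the stand, level or raised at most 2 mm, until its axis is 15 to 25 mm past this point, then lift.
- lock_face (a point): Centre of the keyway mouth on the brass lock face, 111 mm above the table, in a steel ring on the chest's top. Axes are the chest's: z up, x along the long side of the keyway when the lock is at rest. Keyway 15.6 by 6.6 mm, 42 mm deep, 1.8 mm chamfer. With the key fully in, its lower collar rests on the face.
- pins (a point): Point on the keyway's axis, 20 mm below the face (axes as lock_face). Two sticky pins, 14 and 26 mm below the face, one from +y and one from -y, stand 3.2 mm into the slot. The blade wedges them aside against about 6 N each, and they stay there: a straight push takes roughly 8 to 18 N, less if the key is rocked about 1 mm along y.
- chest: Fixed wooden pastel chest with three drawers, 220 mm along x, 240 mm along y, flat top 108 mm above the table; origin at the centre of its underside. The lock is on its top, 30 mm from the centre towards -x.
- plug (a joint): Turn of the lock's round brass core (31 mm across), rad: 0 at rest, growing clockwise seen from above to a stop at 1.57. A spring turns it back (0.02 N m at rest, 0.11 N m at the stop), so it must be held. The key has 0.1 to 0.15 rad of play in the keyway and must be turned that much farther than the core. It draws the steel bar sideways off the drawers.
- tin: Bystander: flat round aluminium tin, 48 mm across, 20 mm high, on the chest's top near its far side; origin at the centre of its underside.
- eraser: Bystander: dark rubber block 30 by 50 by 18 mm on the chest's top near its far side; origin at the centre of its underside.
- jar: Bystander: glass jar 56 mm across, 60 mm high, on the table beyond the key stand; origin at the centre of its underside.
Not all that is in view belongs to the job. Of the things like the key, leave any that is pink, purple or turquoise; of the rest the smaller one is meant.

How it is judged:
By the outcome, as a careful person would: the job done as asked, in the order asked, and still so for the second after the job is handed in, while the arm keeps its last pose, push and grip.
It also fails if it takes over 58 s, if anything falls off the work surface, if the arm or the gripper's body presses on something with over 40 N, if the wrist force passes 120 N, or if a joint passes its speed limit or range.

## Working session

There is one attempt and no reset: what is moved stays moved. The work goes in short steps, Python scripts to look and compute and a tool call to move; the robot and the scene stay as the last step left them, time stands still between calls to the robot, and variables do not carry over. Pictures are saved under pics/ and viewed, and the job is handed in when it is done.

Besides the shell and the picture viewer there is one more tool, called after "Request:" as name(argument=value, ...), one argument or row to a line, values as JSON. step_arm: Moves the arm, as the interface text tells. Its arguments: {"type":"object","properties":{"plan":{"type":"array"},"squeeze":{"type":"number"}},"required":["plan"]}

```bash
mkdir -p pics; ls
cat > h.py <<'E'
import numpy as np, cv2
from scipy.spatial.transform import Rotation as R
from cell import robot
def grab(n,tag):
    f=robot.grab_frame(n); cv2.imwrite(f'pics/{tag}.png',f['img'][:,:,::-1])
    np.savez(f'{tag}.npz',**{k:np.array(v) for k,v in f.items()}); return f
def load(tag): return dict(np.load(f'{tag}.npz'))
def ray(f,u,v):
    d=np.array([(u-f['cx'])/f['fx'],(v-f['cy'])/f['fy'],1.]); return R.from_quat(f['orientation']).apply(d)
def onz(f,u,v,z):
    d=ray(f,u,v); o=np.array(f['xyz']); return o+d*(z-o[2])/d[2]
def pt(f,u,v): return np.array(f['xyz'])+ray(f,u,v)*f['z_map'][int(round(v)),int(round(u))]
def proj(f,p):
    c=R.from_quat(f['orientation']).inv().apply(np.array(p)-f['xyz']); return f['fx']*c[0]/c[2]+f['cx'],f['fy']*c[1]/c[2]+f['cy']
E
python3 - <<'E'
from h import *
for n in('scene','top'):
    f=grab(n,n+'0'); print(n,f['xyz'],f['orientation'],f['fx'],f['cx'],f['cy'])
print(robot.sense(), robot.pinch_z)
E
```

```text
pics
scene [890.97320946 469.63508368 771.57029288] [ 0.26300953  0.9108697  -0.30804106 -0.0790764 ] 466.8743392868394 278.7669121336679 211.5297167633276
top [493.67765505  -2.32659381 944.41734731] [ 0.71402732 -0.69718863  0.04072746 -0.04933838] 442.9659733700066 284.3536367641592 207.0743786420789
{'clock': 0.1, 'joints': array([ 9.78506724e-01,  2.07343165e-01,  1.54284819e+00,  1.27884181e-05,
        1.39350464e+00, -1.50476195e-01]), 'dq': array([-0.00031648, -0.00332158, -0.00116213,  0.00089306,  0.00110172,
        0.00133572]), 'joint_torque': array([-1.88486345e-03, -3.84092975e+01, -2.92548251e+01, -2.27874998e-04,
        4.83424345e-03,  4.24715154e-06]), 'tcp_pos': array([245.4572583 , 519.20271169, 230.21952715]), 'orientation': array([ 8.44860912e-01,  5.34984985e-01, -9.65349038e-04,  4.17313733e-04]), 'contact_force': array([-0.63293561,  0.54855583,  0.16064608]), 'wrist_torque': array([ 0.0340554 , -0.02199762, -0.05369695]), 'width': 1.0014908318365268} 18.700000000000003
```

View pics/scene0.png

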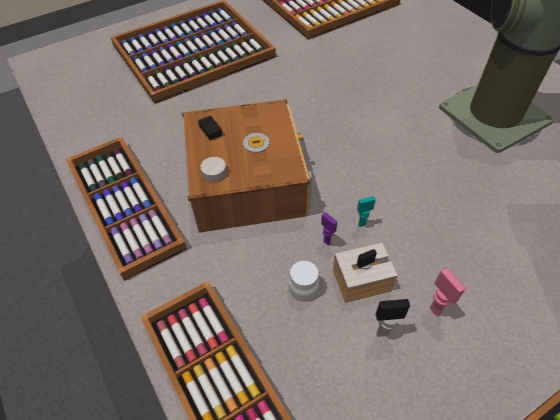

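View pics/top0.png

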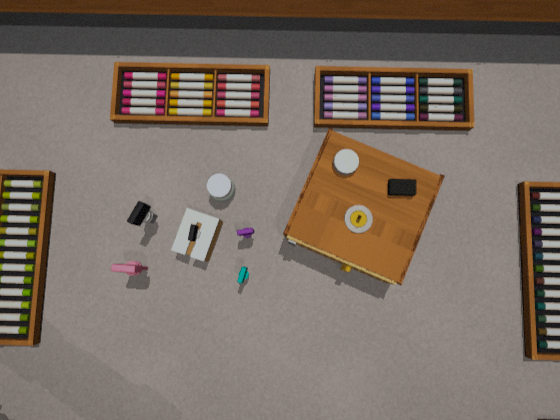

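The black candidates are the key in the stand (scene 367,258; top 194,232) and a loose black key (scene 392,312; top 140,213). The pink, purple and turquoise ones are excluded. I'll confirm which is smaller in an enlarged crop.

Run:
```python
from h import *
s=load('scene0');t=load('top0')
def crop(f,x,y,w,h,k): return cv2.resize(f['img'][y:y+h,x:x+w,::-1],None,fx=k,fy=k,interpolation=cv2.INTER_CUBIC)
a=crop(s,325,225,100,110,4); b=crop(t,115,185,110,110,4)
cv2.imwrite('pics/c1.png',np.hstack([a,cv2.resize(b,(400,440))])[:600,:800])
a=crop(s,225,110,80,60,5); b=crop(t,330,190,60,60,5)
cv2.imwrite('pics/c2.png',np.hstack([a,b]))
```

```text
(no output)
```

View pics/c1.png

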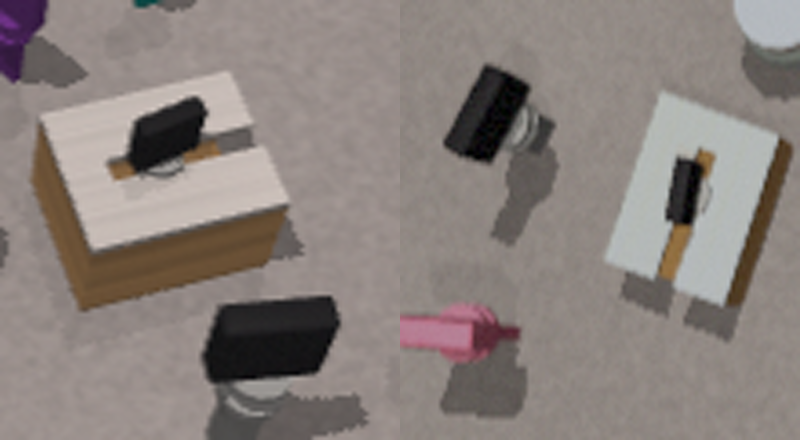

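View pics/c2.png

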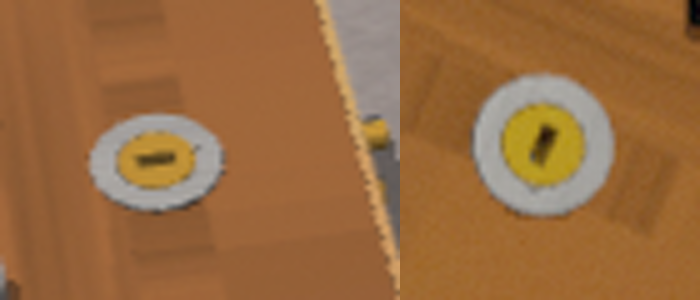

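The left crop shows the stand key is clearly the smaller of the two black keys, and it hangs in the slot. The slot opens towards the robot (lower left in the top view). The right crop shows the keyway at about top (359,219) and scene (256,142). Next I'll measure.

```bash
cat > m.py <<'E'
from h import *
def comp(mask,seed):
    n,l,st,c=cv2.connectedComponentsWithStats(mask.astype(np.uint8)); 
    ys,xs=np.where(l>0); i=np.argmin((xs-seed[0])**2+(ys-seed[1])**2); L=l[ys[i],xs[i]]; return l==L
def rect(f,m,z):
    ys,xs=np.where(m); P=np.array([onz(f,x,y,z)[:2] for x,y in zip(xs,ys)]); return P
E
python3 - <<'E'
from m import *
s=load('scene0');t=load('top0')
for n,f,bow,lk,st in(('scene',s,(367,258),(256,142),(360,262)),('top',t,(194,232),(359,219),(205,222))):
    hsv=cv2.cvtColor(f['img'],cv2.COLOR_RGB2HSV); H,S,V=[hsv[...,i].astype(int) for i in range(3)]
    yy,xx=np.mgrid[:420,:560]
    win=lambda c,r:(abs(xx-c[0])<r)&(abs(yy-c[1])<r)
    # stand top
    m=win(st,40)&(S<40)&(V>170); m=comp(m,(st[0]+5,st[1]+5)); 
    mm=cv2.morphologyEx(m.astype(np.uint8),cv2.MORPH_CLOSE,np.ones((15,15)))
    c=max(cv2.findContours(mm,cv2.RETR_EXTERNAL,cv2.CHAIN_APPROX_NONE)[0],key=cv2.contourArea)[:,0]
    W=np.array([onz(f,x,y,58)[:2] for x,y in c],np.float32)
    r=cv2.minAreaRect(W); print(n,'stand',r, 'px area',m.sum())
    # bow top face
    m=comp(win(bow,20)&(V<60),bow); ys,xs=np.where(m); print(' bow px',xs.min(),xs.max(),ys.min(),ys.max(),m.sum())
    # lock brass core & ring
    br=comp(win(lk,14)&(H>18)&(H<32)&(S>150)&(V>120),lk)
    ring=comp(win(lk,22)&(S<60)&(V>110),(lk[0]+10,lk[1]))
    for nm,q,z in(('brass',br,111),('ring',ring,111)):
        c=max(cv2.findContours(q.astype(np.uint8),cv2.RETR_EXTERNAL,cv2.CHAIN_APPROX_NONE)[0],key=cv2.contourArea)[:,0]
        W=np.array([onz(f,x,y,z)[:2] for x,y in c],np.float32); e=cv2.fitEllipse(W); print(' ',nm,e)
    bm=cv2.fillConvexPoly(np.zeros((420,560),np.uint8),cv2.convexHull(max(cv2.findContours(br.astype(np.uint8),0,1)[0],key=cv2.contourArea)),1)
    dk=(bm>0)&(V<130); P=rect(f,dk,111); w=np.clip(170-V[dk],0,None); mu=(P*w[:,None]).sum(0)/w.sum(); C=np.cov(P.T,aweights=w); ev,U=np.linalg.eigh(C); print('  keyway',mu,np.degrees(np.arctan2(U[1,1],U[0,1])),np.sqrt(ev),dk.sum())
E
```

```text
scene stand ((549.5987548828125, 184.712646484375), (70.14663696289062, 90.20040893554688), 72.58450317382812) px area 1327
 bow px 357 376 250 267 223
  brass ((583.5574340820312, -134.7163848876953), (26.712604522705078, 28.69069480895996), 56.82136917114258)
  ring ((583.8163452148438, -134.0087127685547), (51.08910369873047, 51.534549713134766), 99.83071899414062)
  keyway [ 583.42614503 -134.87892024] 151.1392840748766 [1.44534121 3.90936546] 13
top stand ((548.697021484375, 188.39251708984375), (68.69245910644531, 88.49093627929688), 72.4186019897461) px area 1197
 bow px 188 197 225 240 111
  brass ((581.9816284179688, -130.60464477539062), (28.318893432617188, 28.59754180908203), 170.5249481201172)
  ring ((581.8761596679688, -130.51571655273438), (51.57286071777344, 51.86103820800781), 75.7873306274414)
  keyway [ 582.57478465 -130.83261691] 158.62862700860265 [1.63926687 3.90193667] 23
```

Run:
```python
from m import *
s=load('scene0');t=load('top0')
ax=np.radians(-17.5); e=np.array([np.cos(ax),np.sin(ax)]); nrm=np.array([-e[1],e[0]])
for n,f,bow,c0 in(('scene',s,(367,258),(549.6,184.7)),('top',t,(194,232),(548.7,188.4))):
    g=cv2.cvtColor(f['img'],cv2.COLOR_RGB2GRAY); k=6
    x0,y0=bow[0]-22,bow[1]-22
    G=cv2.resize(g[y0:y0+44,x0:x0+44],None,fx=k,fy=k,interpolation=cv2.INTER_CUBIC)
    m=comp(G<75,((bow[0]-x0)*k,(bow[1]-y0)*k)).astype(np.uint8)
    c=max(cv2.findContours(m,0,1)[0],key=cv2.contourArea)[:,0]
    ap=cv2.approxPolyDP(c.reshape(-1,1,2),6,True)[:,0]
    for p in ap:
        u,v=x0+(p[0]+.5)/k-.5,y0+(p[1]+.5)/k-.5
        q=onz(f,u,v,94)[:2]-c0; q2=onz(f,u,v,62)[:2]-c0
        print(n,round(u,1),round(v,1),'z94 stand xy',np.round([q@e,q@nrm],1),'z62',np.round([q2@e,q2@nrm],1))
    G3=cv2.cvtColor(cv2.convertScaleAbs(G,alpha=2.5),cv2.COLOR_GRAY2BGR); cv2.polylines(G3,[ap],True,(0,0,255),1); cv2.imwrite(f'pics/b_{n}.png',G3)
a=cv2.imread('pics/b_scene.png');b=cv2.imread('pics/b_top.png');cv2.imwrite('pics/b.png',np.hstack([a,b]))
```

```text
scene 373.9 249.2 z94 stand xy [-12.2  -4. ] z62 [-24.1 -21.9]
scene 358.6 255.1 z94 stand xy [17.1  0.2] z62 [  6.6 -17.5]
scene 355.4 264.4 z94 stand xy [28.5 16. ] z62 [18.5 -0.9]
scene 358.1 267.8 z94 stand xy [26.4 23.2] z62 [16.4  6.6]
scene 361.1 267.6 z94 stand xy [21.5 24.2] z62 [11.2  7.6]
scene 374.8 260.8 z94 stand xy [-5.2 17.7] z62 [-16.7   0.8]
scene 376.1 252.6 z94 stand xy [-13.3   3.2] z62 [-25.2 -14.4]
top 191.1 224.2 z94 stand xy [15.4  5.1] z62 [15.8 12.7]
top 187.9 239.1 z94 stand xy [-13.3   0.8] z62 [-14.    8.3]
top 190.2 240.9 z94 stand xy [-15.2  -4.6] z62 [-15.9   2.6]
top 193.9 240.9 z94 stand xy [-12.9 -11.3] z62 [-13.6  -4.3]
top 198.2 226.6 z94 stand xy [15.7 -9.6] z62 [16.1 -2.5]
top 196.1 224.4 z94 stand xy [18.3 -4.2] z62 [18.8  3.1]
```

View pics/b.png

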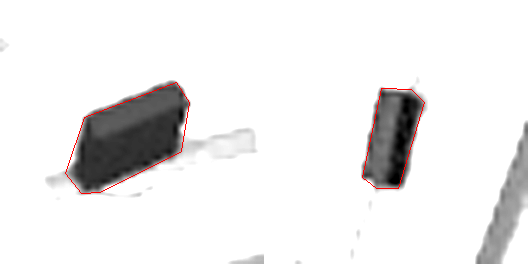

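```bash
cat > d.py <<'E'
from h import *
def delta(goal,psi,base=None):
    s=robot.sense(); q=R.from_quat(s['orientation']); p=s['tcp_pos']
    g=R.from_matrix(np.array([[np.cos(psi),np.sin(psi),0],[np.sin(psi),-np.cos(psi),0],[0,0,-1]]).T.T)
    M=np.column_stack([[np.cos(psi),np.sin(psi),0],[np.sin(psi),-np.cos(psi),0],[0,0,-1]]); g=R.from_matrix(M)
    print('t',round(s['clock'],2),'pos',np.round(p,2),'tool shift',np.round(q.inv().apply(np.array(goal)-p),2),'rotvec',np.round((q.inv()*g).as_rotvec(),4),'F',np.round(s['contact_force'],1),'M',np.round(s['wrist_torque'],2),'w',round(float(s['width']),3))
    x=q.apply([1,0,0]); print('psi',round(np.arctan2(x[1],x[0]),4),'joints',np.round(s['joints'],3))
E
python3 - <<'E'
from d import *
delta([550.6,186.1,150],1.416)
t=load('top0'); print('jar',onz(t,219,187,60))
# chest corners z108
s=load('scene0')
for n,f,seed in(('scene',s,(230,140)),('top',t,(330,190))):
    hsv=cv2.cvtColor(f['img'],cv2.COLOR_RGB2HSV); H,S,V=[hsv[...,i].astype(int) for i in range(3)]
    yy,xx=np.mgrid[:420,:560]; m=(H<17)&(S>130)&(V>60)&(abs(xx-seed[0])<115)&(abs(yy-seed[1])<115)
    n2,l,st,c=cv2.connectedComponentsWithStats(m.astype(np.uint8)); L=l[seed[1],seed[0]]; print(n,st[L])
    c=cv2.findContours((l==L).astype(np.uint8),0,1)[0][0]; c=cv2.convexHull(c); ap=cv2.approxPolyDP(c,4,True)[:,0]
    for p in ap: print(p,np.round(onz(f,*p,108),1))
E
```

```text
t 0.1 pos [245.46 519.2  230.22] tool shift [-170.48  418.3    80.44] rotvec [-0.0006  0.002  -0.287 ] F [-0.6  0.5  0.2] M [ 0.03 -0.02 -0.05] w 1.001
psi 1.129 joints [ 0.979  0.207  1.543  0.     1.394 -0.15 ]
jar [644.84912423 143.38214907  60.        ]
scene [  183   100   126   132 11935]
[285 100] [ 464.5 -213.3  108. ]
[308 179] [549.7   2.  108. ]
[305 215] [601.3  69.  108. ]
[200 231] [ 7.737e+02 -3.000e-01  1.080e+02]
[189 199] [759.3 -75.4 108. ]
[183 113] [ 669.3 -296.3  108. ]
top [  283   128   161   157 12745]
[329 128] [757.9 -73.9 108. ]
[443 176] [ 667.7 -292.9  108. ]
[400 284] [ 461.7 -209.1  108. ]
[283 233] [551.3  10.5 108. ]
```

Request:
step_arm(
  plan=[
    [[0,0,0],[0,0,-0.1435],-0.2],
    [[0,0,0],[0,0,-0.1435],-0.2],
    [[-28,35,0],[0,0,0],-0.2],
    [[-28,35,0],[0,0,0],-0.2],
    [[-28,35,0],[0,0,0],-0.2],
    [[-28,35,0],[0,0,0],-0.2],
    [[-28,35,0],[0,0,0],-0.2],
    [[-28,35,0],[0,0,0],-0.2],
  ],
  squeeze=30,
)

```text
clock: 0.9
tcp_pos: [428.1, 319.8, 230.8]
orientation: [0.76, 0.65, -0.0, -0.0]
contact_force: [0.4, 0.1, -0.6]
width: 0.404
```

Request:
step_arm(
  plan=[
    [[-28,35,10],[0,0,0],-0.2],
    [[-28,35,10],[0,0,0],-0.2],
    [[-28,35,15],[0,0,0],-0.2],
    [[-20,26,15],[0,0,0],-0.2],
    [[0,0,15],[0,0,0],-0.2],
    [[0,0,0],[0,0,0],-0.2],
  ],
)

```text
clock: 1.5
tcp_pos: [538.6, 197.4, 162.8]
orientation: [0.76, 0.65, -0.003, -0.002]
contact_force: [-1.4, 0.1, -0.8]
width: 0.399
```

Run:
```python
from d import *
delta([550.6,186.1,66],1.416)
f=grab('scene','scene1')
```

```text
t 1.5 pos [538.63 197.4  162.84] tool shift [-9.1  14.27 96.76] rotvec [-0.007   0.002  -0.0019] F [-1.4  0.1 -0.8] M [ 0.04 -0.03  0.03] w 0.399
psi 1.4141 joints [ 2.000e-01  2.720e-01  1.609e+00  1.000e-03  1.268e+00 -1.214e+00]
```

View pics/scene1.png

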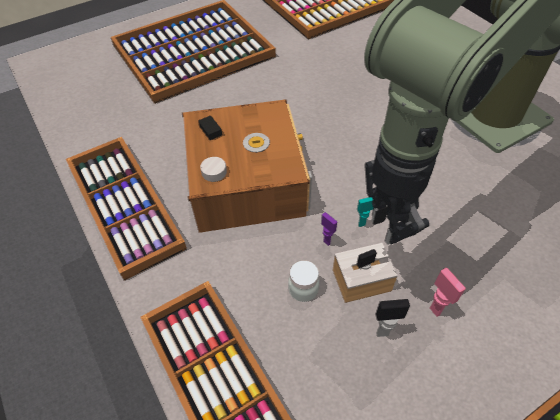

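Request:
step_arm(
  plan=[
    [[-9,14,10],[0,0,0],-0.2],
    [[0,0,25],[0,0,0],-0.2],
    [[0,0,20],[0,0,0],-0.2],
    [[0,0,0],[0,0,0],-0.2],
    [[0,0,0],[0,0,0],-0.2],
  ],
)

```text
clock: 2.05
tcp_pos: [553.4, 187.9, 111.7]
orientation: [0.759, 0.651, 0.0, 0.0]
contact_force: [0.9, 0.3, 0.6]
width: 0.398
```

Run:
```python
from d import *
delta([550.6,186.1,66],1.416)
f=grab('scene','scene2')
g=grab('top','top2')
a=cv2.resize(f['img'][180:310,310:440,::-1],None,fx=3,fy=3);b=cv2.resize(g['img'][165:295,130:260,::-1],None,fx=3,fy=3);cv2.imwrite('pics/g2.png',np.hstack([a,b]))
```

```text
t 2.05 pos [553.36 187.94 111.66] tool shift [-2.25 -2.46 45.66] rotvec [ 0.0003 -0.      0.0011] F [0.9 0.3 0.6] M [ 0.03 -0.    0.02] w 0.398
psi 1.4171 joints [ 0.179  0.349  1.626 -0.     1.167 -1.238]
```

View pics/g2.png

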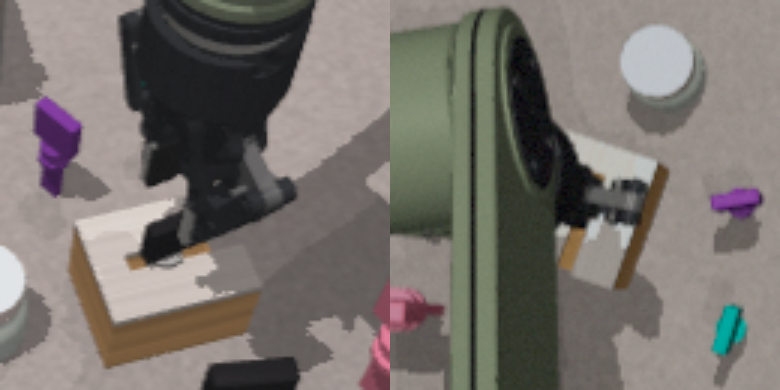

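Request:
step_arm(
  plan=[
    [[-2,-2.5,0],[0,0,0],-0.2],
    [[0,0,15],[0,0,0],-0.2],
    [[0,0,15],[0,0,0],-0.2],
    [[0,0,12],[0,0,0],-0.2],
    [[0,0,2],[0,0,0],-0.2],
    [[0,0,0],[0,0,0],-0.2],
  ],
)

```text
clock: 2.75
tcp_pos: [549.6, 185.6, 65.8]
orientation: [0.76, 0.65, -0.001, -0.001]
contact_force: [-0.0, 0.9, -0.0]
width: 0.4
```

Run:
```python
from d import *
delta([550.6,186.1,66],1.416)
f=grab('scene','scene3')
cv2.imwrite('pics/g3.png',cv2.resize(f['img'][200:320,310:430,::-1],None,fx=4,fy=4))
```

```text
t 2.75 pos [549.56 185.62  65.82] tool shift [ 0.64  0.96 -0.19] rotvec [-0.0026  0.0009 -0.0001] F [-0.   0.9 -0. ] M [ 0.02 -0.01  0.  ] w 0.4
psi 1.4159 joints [ 0.177  0.404  1.66   0.     1.081 -1.239]
```

View pics/g3.png

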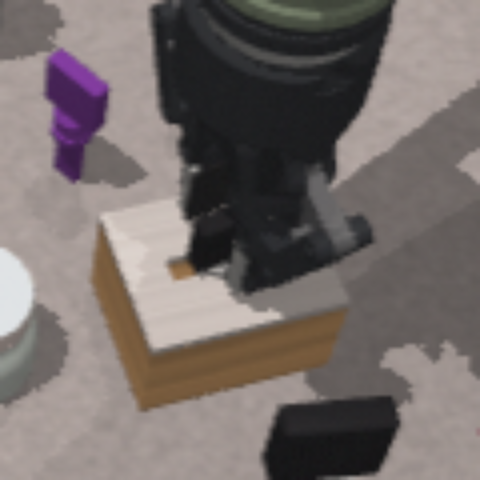

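The fingers straddle the bow. I'll close them gently.

Request:
step_arm(
  plan=[
    [[0,0,0],[0,0,0],-0.6],
    [[0,0,0],[0,0,0],-0.7],
    [[0,0,0],[0,0,0],-0.8],
    [[0,0,0],[0,0,0],-0.9],
    [[0,0,0],[0,0,0],-1],
    [[0,0,0],[0,0,0],-1],
  ],
  squeeze=25,
)

```text
clock: 3.4
tcp_pos: [551.1, 185.9, 67.9]
orientation: [0.76, 0.65, 0.001, 0.0]
contact_force: [-0.5, -0.1, 2.6]
width: 0.112
```

Run:
```python
from d import *
delta([550.6,186.1,66],1.416)
f=grab('scene','scene4')
cv2.imwrite('pics/g4.png',cv2.resize(f['img'][200:320,310:430,::-1],None,fx=4,fy=4))
```

```text
t 3.4 pos [551.12 185.94  67.93] tool shift [ 0.08 -0.54  1.93] rotvec [ 0.0013 -0.0005 -0.    ] F [-0.5 -0.1  2.6] M [-0.   -0.05 -0.04] w 0.112
psi 1.416 joints [ 0.177  0.401  1.658  0.     1.081 -1.239]
```

View pics/g4.png

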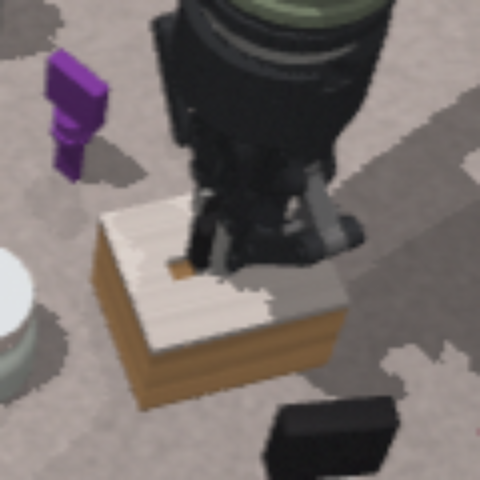

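Request:
step_arm(
  plan=[
    [[0,0,0],[0,0,0],-1],
    [[0,0,-0.5],[0,0,0],-1],
    [[0,0,0],[0,0,0],-1],
    [[0,0,0],[0,0,0],-1],
  ],
  squeeze=80,
)

```text
clock: 3.85
tcp_pos: [551.0, 185.9, 68.1]
orientation: [0.76, 0.65, 0.0, 0.0]
contact_force: [1.4, 0.2, 3.2]
width: 0.101
```

Run:
```python
from d import *
delta([550.6,186.1,66],1.416)
```

```text
t 3.85 pos [551.01 185.89  68.09] tool shift [ 0.14 -0.44  2.09] rotvec [ 0.001  -0.0003 -0.    ] F [1.4 0.2 3.2] M [ 0.07 -0.2   0.  ] w 0.101
psi 1.416 joints [ 0.177  0.401  1.658 -0.     1.081 -1.239]
```

Request:
step_arm(
  plan=[
    [[0.45,-3,0],[0,0,0],-1],
    [[0.45,-3,0],[0,0,0],-1],
    [[0,0,0],[0,0,0],-1],
  ],
)

```text
clock: 4.15
tcp_pos: [544.8, 187.6, 68.1]
orientation: [0.76, 0.65, 0.0, 0.0]
contact_force: [1.4, -1.0, 3.1]
width: 0.101
```

Run:
```python
from d import *
delta([550.6,186.1,66],1.416)
```

```text
t 4.15 pos [544.77 187.62  68.11] tool shift [-0.6   5.99  2.11] rotvec [0.0008 0.0001 0.0002] F [ 1.4 -1.   3.1] M [-0.09 -0.31 -0.01] w 0.101
psi 1.4162 joints [ 0.182  0.392  1.671 -0.     1.078 -1.234]
```

Request:
step_arm(
  plan=[
    [[0.6,-4,-0.4],[0,0,0],-1],
    [[0.75,-5,0],[0,0,0],-1],
    [[0.75,-5,0],[0,0,0],-1],
    [[0.75,-5,0],[0,0,0],-1],
    [[0,0,0],[0,0,0],-1],
  ],
)

```text
clock: 4.65
tcp_pos: [525.1, 193.7, 68.1]
orientation: [0.76, 0.65, -0.001, -0.001]
contact_force: [-0.8, -0.2, 4.7]
width: 0.098
```

Run:
```python
from d import *
delta([550.6,186.1,66],1.416)
```

```text
t 4.65 pos [525.14 193.69  68.09] tool shift [-3.59 26.33  2.05] rotvec [-0.0015  0.0002  0.0005] F [-0.8 -0.2  4.7] M [-0.01  0.    0.02] w 0.098
psi 1.4165 joints [ 0.199  0.363  1.712  0.     1.068 -1.218]
```

Request:
step_arm(
  plan=[
    [[0.6,-4,-0.6],[0,0,0],-1],
    [[0.75,-5,0],[0,0,0],-1],
    [[0.75,-5,0],[0,0,0],-1],
    [[0,0,0],[0,0,0],-1],
  ],
)

```text
clock: 5.05
tcp_pos: [511.3, 197.8, 68.1]
orientation: [0.76, 0.65, -0.001, -0.001]
contact_force: [0.1, -0.1, -0.5]
width: 0.1
```

Run:
```python
from d import *
delta([550.6,186.1,66],1.416)
f=grab('scene','scene5')
cv2.imwrite('pics/g5.png',cv2.resize(f['img'][200:320,330:450,::-1],None,fx=4,fy=4))
```

```text
t 5.05 pos [511.34 197.78  68.13] tool shift [-5.5  40.6   2.05] rotvec [-0.0022  0.0005  0.0004] F [ 0.1 -0.1 -0.5] M [ 0.01 -0.02  0.07] w 0.1
psi 1.4164 joints [ 0.211  0.343  1.741  0.     1.06  -1.206]
```

View pics/g5.png

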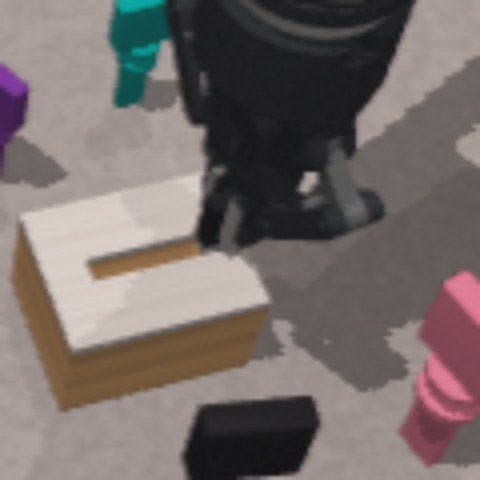

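Request:
step_arm(
  plan=[
    [[0.75,-5,0],[0,0,0],-1],
    [[0.75,-5,0],[0,0,0],-1],
    [[0.75,-5,0],[0,0,0],-1],
    [[0.75,-5,0],[0,0,0],-1],
    [[0.75,-5,0],[0,0,0],-1],
    [[0,0,0],[0,0,0],-1],
    [[0,0,0],[0,0,0],-1],
  ],
)

```text
clock: 5.8
tcp_pos: [488.7, 205.3, 68.9]
orientation: [0.76, 0.65, 0.0, 0.0]
contact_force: [0.6, -0.8, -0.9]
width: 0.1
```

Run:
```python
from d import *
delta([550.6,186.1,66],1.416)
f=grab('scene','scene6')
cv2.imwrite('pics/g6.png',cv2.resize(f['img'][200:320,330:450,::-1],None,fx=4,fy=4))
```

```text
t 5.8 pos [488.75 205.28  68.88] tool shift [-9.43 64.07  2.9 ] rotvec [ 0.0003 -0.      0.0003] F [ 0.6 -0.8 -0.9] M [-0.01 -0.04  0.03] w 0.1
psi 1.4163 joints [ 0.234  0.307  1.788 -0.     1.046 -1.182]
```

View pics/g6.png

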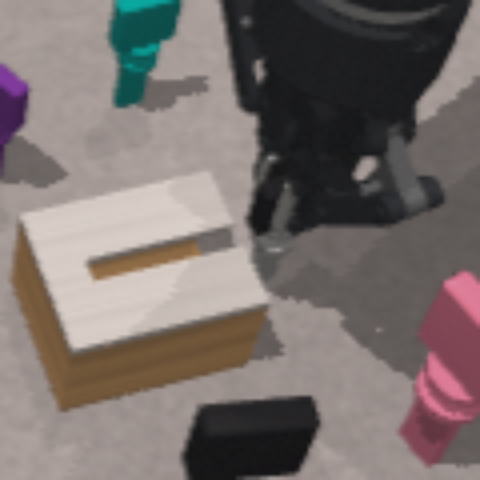

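The collar is visible clear of the stand at crop (275,245), so the key is out. I'll lift it straight up.

Request:
step_arm(
  plan=[
    [[0,0,-10],[0,0,0],-1],
    [[0,0,-20],[0,0,0],-1],
    [[0,0,-25],[0,0,0],-1],
    [[0,0,-25],[0,0,0],-1],
    [[0,0,-25],[0,0,0],-1],
    [[0,0,-20],[0,0,0],-1],
    [[0,0,-8],[0,0,0],-1],
    [[0,0,0],[0,0,0],-1],
  ],
)

```text
clock: 6.65
tcp_pos: [490.0, 205.4, 203.7]
orientation: [0.76, 0.65, 0.002, 0.001]
contact_force: [0.3, 0.7, -0.4]
width: 0.102
```

Request:
step_arm(
  plan=[
    [[0,0,0],[0,0,0.1165],-1],
    [[0,0,0],[0,0,0.1165],-1],
    [[0,0,0],[0,0,0],-1],
  ],
)

```text
clock: 6.95
tcp_pos: [487.7, 204.9, 200.2]
orientation: [0.83, 0.558, -0.001, -0.001]
contact_force: [0.0, 0.4, -1.1]
width: 0.101
```

Run:
```python
from d import *
delta([582.7,-132.3,196],1.183)
f=grab('scene','scene7')
g=grab('top','top7')
print(proj(f,robot.sense()['tcp_pos']))
```

```text
t 6.95 pos [487.74 204.86 200.17] tool shift [-276.24  215.38    4.14] rotvec [-0.0025  0.0018  0.0001] F [ 0.   0.4 -1.1] M [-0.01  0.02  0.03] w 0.101
psi 1.1831 joints [ 0.234  0.139  1.686 -0.     1.319 -0.949]
(np.float64(417.38841907602045), np.float64(206.9245505181809))
```

View pics/scene7.png

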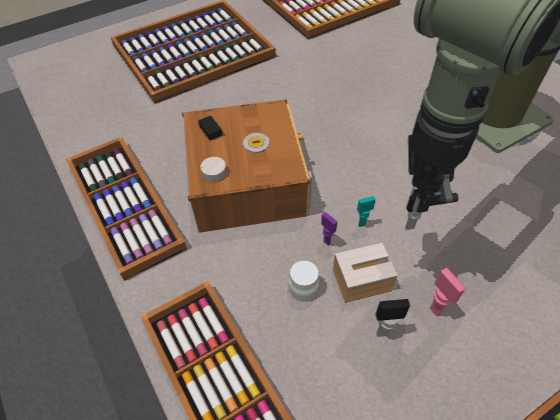

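Request:
step_arm(
  plan=[
    [[-31,24,0],[0,0,0],-1],
    [[-31,24,0],[0,0,0],-1],
    [[-31,24,0],[0,0,0],-1],
    [[-31,24,0],[0,0,0],-1],
    [[-31,24,0],[0,0,0],-1],
    [[-31,24,0],[0,0,0],-1],
    [[-31,24,0],[0,0,0],-1],
    [[-31,24,0],[0,0,0],-1],
  ],
)

```text
clock: 7.85
tcp_pos: [572.7, -98.5, 201.2]
orientation: [0.83, 0.558, -0.0, -0.0]
contact_force: [-0.0, 0.6, -0.6]
width: 0.105
```

Request:
step_arm(
  plan=[
    [[-20,16,0],[0,0,0],-1],
    [[-8,7,0],[0,0,0],-1],
    [[0,0,0],[0,0,0],-1],
    [[0,0,0],[0,0,0],-1],
  ],
)

```text
clock: 8.25
tcp_pos: [582.9, -130.4, 201.2]
orientation: [0.83, 0.558, -0.0, -0.001]
contact_force: [0.7, 0.3, -1.3]
width: 0.102
```

Run:
```python
from d import *
delta([582.7,-132.3,196],1.183)
f=grab('scene','scene8')
g=grab('top','top8')
x,y=map(int,proj(f,[583,-132,150])); print(x,y,proj(g,[583,-132,150]))
a=cv2.resize(f['img'][y-60:y+60,x-60:x+60,::-1],(400,400),interpolation=2); x,y=map(int,proj(g,[583,-132,150])); b=cv2.resize(g['img'][y-60:y+60,x-60:x+60,::-1],(400,400),interpolation=2)
cv2.imwrite('pics/g8.png',np.hstack([a,b]))
```

```text
t 8.25 pos [ 582.95 -130.43  201.25] tool shift [-1.83  0.49  5.25] rotvec [-0.0016 -0.0007  0.0011] F [ 0.7  0.3 -1.3] M [-0.    0.02  0.05] w 0.102
psi 1.1841 joints [-3.650e-01  2.790e-01  1.516e+00  1.000e-03  1.348e+00 -1.550e+00]
255 127 (np.float64(362.2661486815861), np.float64(215.68167636610102))
```

View pics/g8.png

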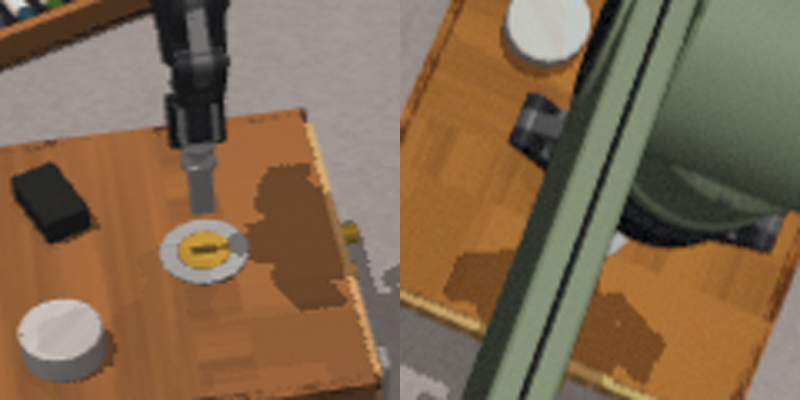

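Request:
step_arm(
  plan=[
    [[0,0,10],[0,0,0],-1],
    [[0,0,10],[0,0,0],-1],
    [[0,0,3],[0,0,0],-1],
    [[0,0,0],[0,0,0],-1],
    [[0,0,0],[0,0,0],-1],
  ],
)

```text
clock: 8.85
tcp_pos: [583.4, -131.5, 178.5]
orientation: [0.83, 0.558, -0.0, -0.0]
contact_force: [0.2, 0.0, 0.3]
width: 0.099
```

Run:
```python
from d import *
delta([582.7,-132.3,179],1.183)
f=grab('scene','scene9')
x0,y0=230,100
k=12
cv2.imwrite('pics/g9.png',cv2.resize(f['img'][y0:y0+50,x0:x0+60,::-1],None,fx=k,fy=k,interpolation=cv2.INTER_CUBIC))
Z=f['z_map'][100:150,248:264]; print(Z[::2,::2].astype(int))
```

```text
t 8.85 pos [ 583.37 -131.5   178.55] tool shift [-0.99 -0.32 -0.45] rotvec [-0.0004  0.      0.0002] F [0.2 0.  0.3] M [ 0.02 -0.02 -0.02] w 0.099
psi 1.1832 joints [-0.366  0.301  1.537 -0.     1.304 -1.55 ]
[[ 782  769  771  770  770  772  776  777]
 [ 791  773  779  779  783  789  786  789]
 [ 797  787  790  791  794  795  796  803]
 [ 805  802  814  813  814  814  810 1000]
 [ 815  812  815  818  839  852  857  995]
 [ 851  852  843  846  847  845  860  989]
 [ 853  857  844  852  849  848  866  869]
 [ 862  860  851  850  851  853  864  872]
 [ 871  862  855  857  857  855  865  876]
 [ 873  868  860  859  862  865  879  883]
 [ 876  879  879  878  879  879  975  971]
 [ 969  880  879  874  875  893  972  967]
 [ 968  888  887  888  888  890  964  963]
 [ 962  892  885  888  889  891  962  965]
 [ 959    0  897  898  899  899  956  960]
 [ 956  953  905  904  902  905  957  958]
 [ 952  951  908  905  910  912  951  951]
 [ 949  943  911  912  911  913  945  947]
 [ 942  940  915  913  914  918  938  941]
 [ 938  937  920  919  921  922  938  935]
 [ 935  936  934  933  934  937  933  934]
 [ 931  932  934  934  935  939  931  929]
 [ 928  929  924  925  927  927  925  927]
 [ 925  924  926  922  923  922  926  922]
 [ 924  920  918  923  921  920  923  920]]
```

View pics/g9.png

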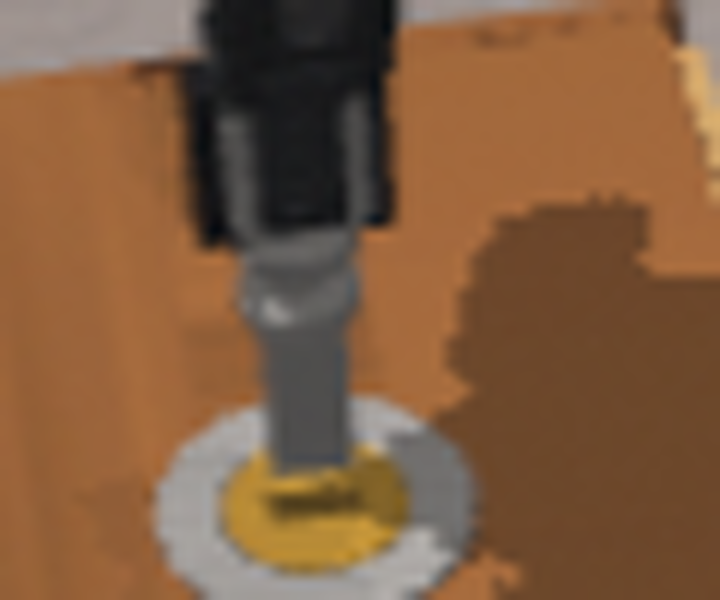

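Run:
```python
from d import *
f=load('scene9'); x0,y0,k=230,100,12
w=lambda cx,cy,z: onz(f,x0+(cx+.5)/k-.5,y0+(cy+.5)/k-.5,z)[:2]
ax=-0.388; ex=np.array([np.cos(ax),np.sin(ax)]); ey=np.array([-ex[1],ex[0]])
L=w(273,472,120.5);Rr=w(350,466,120.5); print('blade ends',L,Rr,np.linalg.norm(L-Rr), np.degrees(np.arctan2(*(L-Rr)[::-1])))
c=(L+Rr)/2-2.5*ey
print('key',c)
for nm,l in(('ring',np.array([583.75,-134.2])),('kw',w(315,500,111))): d=l-c; print(nm,l,'need along key x,y',d@ex,d@ey)
# ring refit
hsv=cv2.cvtColor(f['img'],cv2.COLOR_RGB2HSV); H,S,V=[hsv[...,i].astype(int) for i in range(3)]
for zz in (119.5,121.5): 
  c2=(w(273,472,zz)+w(350,466,zz))/2-2.5*ey; print(zz,(np.array([583.75,-134.2])-c2)@ex,(np.array([583.75,-134.2])-c2)@ey)
s=load('scene0'); 
cc=lambda u,v:onz(s,u,v,111)[:2]
```

```text
blade ends [ 590.00863325 -136.20627223] [ 578.59448278 -130.49308647] 12.764142053439144 -26.589584398772693
key [ 583.35571342 -135.66384832]
ring [ 583.75 -134.2 ] need along key x,y -0.18885090085128187 1.504210472029695
kw [ 583.03511671 -135.46239306] need along key x,y -0.37298412539076276 0.06518673685107411
119.5 -0.10323179565451332 2.5397191523038134
121.5 -0.27447000604794525 0.4687017917556194
```

Request:
step_arm(
  plan=[
    [[0.6,-0.2,2],[0,0,0],-1],
    [[0,0,2],[0,0,0],-1],
    [[0,0,2],[0,0,0],-1],
    [[0,0,1.5],[0,0,0],-1],
    [[0,0,1],[0,0,0],-1],
    [[0,0,0],[0,0,0],-1],
    [[0,0,0],[0,0,0],-1],
  ],
)

```text
clock: 9.6
tcp_pos: [583.5, -131.0, 170.3]
orientation: [0.83, 0.558, -0.0, 0.0]
contact_force: [-0.3, 0.5, -0.3]
width: 0.099
```

Run:
```python
from d import *
delta([582.7,-132.3,169],1.183)
```

```text
t 9.6 pos [ 583.48 -131.02  170.28] tool shift [-1.48 -0.23  1.28] rotvec [-0.  0. -0.] F [-0.3  0.5 -0.3] M [0.03 0.06 0.04] w 0.099
psi 1.183 joints [-0.366  0.309  1.545 -0.     1.288 -1.548]
```

Request:
step_arm(
  plan=[
    [[0,0,1],[0,0,0],-1],
    [[0,0,1],[0,0,0],-1],
    [[0,0,0],[0,0,0],-1],
  ],
)

```text
clock: 9.9
tcp_pos: [583.3, -131.0, 168.1]
orientation: [0.83, 0.558, -0.0, -0.0]
contact_force: [0.4, 0.5, 0.0]
width: 0.1
```

Run:
```python
from d import *
delta([582.7,-132.3,169],1.183)
f=grab('scene','scene10')
x0,y0=230,110
k=12
cv2.imwrite('pics/g10.png',cv2.resize(f['img'][y0:y0+45,x0:x0+60,::-1],None,fx=k,fy=k,interpolation=cv2.INTER_CUBIC))
```

```text
t 9.9 pos [ 583.34 -130.98  168.1 ] tool shift [-1.47 -0.09 -0.9 ] rotvec [-0.0003  0.     -0.    ] F [0.4 0.5 0. ] M [ 0.   -0.    0.01] w 0.1
psi 1.183 joints [-0.366  0.311  1.547 -0.     1.284 -1.549]
```

View pics/g10.png

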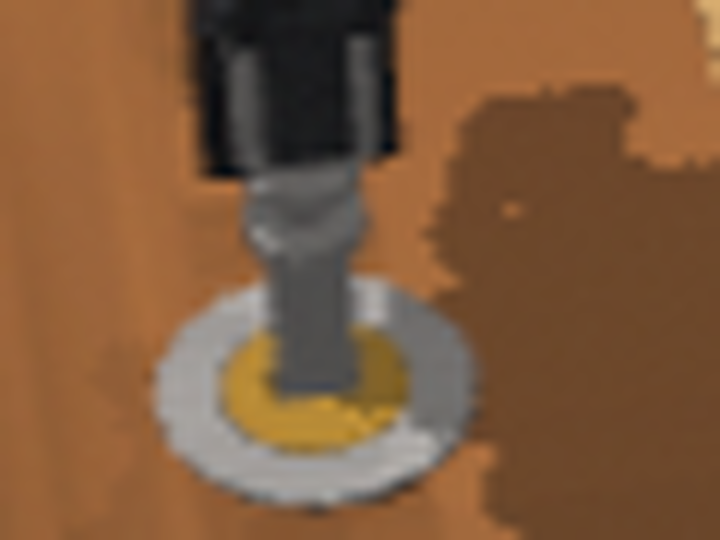

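Request:
step_arm(
  plan=[
    [[0,0,1],[0,0,0],-1],
    [[0,0,1],[0,0,0],-1],
    [[0,0,0],[0,0,0],-1],
  ],
)

```text
clock: 10.25
tcp_pos: [583.3, -131.0, 166.1]
orientation: [0.83, 0.558, -0.0, -0.0]
contact_force: [-0.1, 0.6, 0.0]
width: 0.1
```

Request:
step_arm(
  plan=[
    [[0,0,1],[0,0,0],-1],
    [[0,0,1],[0,0,0],-1],
    [[0,0,0],[0,0,0],-1],
  ],
)

```text
clock: 10.55
tcp_pos: [583.3, -130.9, 164.0]
orientation: [0.83, 0.558, -0.0, -0.0]
contact_force: [0.0, 0.0, -0.4]
width: 0.103
```

Run:
```python
from d import *
delta([582.7,-132.3,169],1.183)
```

```text
t 10.55 pos [ 583.33 -130.94  164.04] tool shift [-1.5  -0.07 -4.96] rotvec [-0.0004  0.     -0.    ] F [ 0.   0.  -0.4] M [ 0.   -0.01 -0.  ] w 0.103
psi 1.183 joints [-0.366  0.315  1.551  0.     1.276 -1.548]
```

The blade is 5 mm below the face with no contact force, so it is in the keyway. I'll go on down to the pins.

Request:
step_arm(
  plan=[
    [[0,0,1.5],[0,0,0],-1],
    [[0,0,1.5],[0,0,0],-1],
    [[0,0,1.5],[0,0,0],-1],
    [[0,0,1.5],[0,0,0],-1],
    [[0,0,0],[0,0,0],-1],
  ],
)

```text
clock: 11.05
tcp_pos: [583.5, -131.5, 158.5]
orientation: [0.83, 0.558, -0.0, 0.0]
contact_force: [-1.1, -2.4, 2.0]
width: 0.102
```

Request:
step_arm(
  plan=[
    [[0,0,1],[0,0,0],-1],
    [[0,0,1],[0,0,0],-1],
    [[0,0,1],[0,0,0],-1],
    [[0,0,0],[0,0,0],-1],
  ],
  squeeze=100,
)

```text
clock: 11.45
tcp_pos: [583.8, -132.3, 156.2]
orientation: [0.83, 0.558, -0.0, 0.001]
contact_force: [-1.7, -4.1, 3.9]
width: 0.093
```

Run:
```python
from d import *
delta([582.7,-132.3,169],1.183)
```

```text
t 11.45 pos [ 583.82 -132.28  156.21] tool shift [ -0.47  -1.01 -12.79] rotvec [ 0.002  0.002 -0.   ] F [-1.7 -4.1  3.9] M [-0.9   0.45 -0.01] w 0.093
psi 1.183 joints [-0.366  0.324  1.557 -0.002  1.259 -1.549]
```

Request:
step_arm(
  plan=[
    [[-1,0,1],[0,0,0],-1],
    [[1,0,0.5],[0,0,0],-1],
    [[1,0,1],[0,0,0],-1],
    [[-1,0,0.5],[0,0,0],-1],
    [[-1,0,1],[0,0,0],-1],
    [[1,0,0.5],[0,0,0],-1],
    [[0,0,0],[0,0,0],-1],
  ],
)

```text
clock: 12.15
tcp_pos: [583.5, -132.0, 150.8]
orientation: [0.83, 0.558, -0.001, 0.001]
contact_force: [-1.3, -4.8, 2.2]
width: 0.094
```

Run:
```python
from d import *
delta([582.7,-132.3,169],1.183)
```

```text
t 12.15 pos [ 583.49 -131.97  150.83] tool shift [ -0.64  -0.59 -18.17] rotvec [0.0008 0.0019 0.    ] F [-1.3 -4.8  2.2] M [-1.21  0.33  0.03] w 0.094
psi 1.183 joints [-0.366  0.329  1.561 -0.002  1.25  -1.548]
```

Request:
step_arm(
  plan=[
    [[-0.7,0,1.5],[0,0,0],-1],
    [[0,0,1.5],[0,0,0],-1],
    [[0,0,1.5],[0,0,0],-1],
    [[0,0,0],[0,0,0],-1],
  ],
)

```text
clock: 12.55
tcp_pos: [583.4, -131.7, 146.5]
orientation: [0.83, 0.558, 0.0, 0.0]
contact_force: [-1.3, -3.7, 3.8]
width: 0.096
```

Run:
```python
from d import *
delta([582.7,-132.3,169],1.183)
```

```text
t 12.55 pos [ 583.42 -131.69  146.46] tool shift [ -0.83  -0.42 -22.54] rotvec [ 0.0005 -0.0001 -0.0001] F [-1.3 -3.7  3.8] M [-0.82  0.24 -0.04] w 0.096
psi 1.1829 joints [-0.367  0.334  1.565  0.     1.242 -1.55 ]
```

Request:
step_arm(
  plan=[
    [[-1,0,1],[0,0,0],-1],
    [[1,0,1],[0,0,0],-1],
    [[1,0,1],[0,0,0],-1],
    [[-1,0,1],[0,0,0],-1],
    [[0,0,0],[0,0,0],-1],
  ],
)

```text
clock: 13.05
tcp_pos: [584.2, -131.2, 144.0]
orientation: [0.83, 0.558, 0.001, 0.0]
contact_force: [-2.4, -1.1, 9.8]
width: 0.097
```

Run:
```python
from d import *
delta([582.7,-132.3,169],1.183)
```

```text
t 13.05 pos [ 584.17 -131.16  143.98] tool shift [ -1.57  -0.88 -25.02] rotvec [ 0.0019 -0.0016  0.    ] F [-2.4 -1.1  9.8] M [-0.37  0.46 -0.01] w 0.097
psi 1.183 joints [-0.366  0.337  1.567  0.002  1.236 -1.55 ]
```

Request:
step_arm(
  plan=[
    [[1,-0.5,0.5],[0,0,0],-1],
    [[-1,0,0.5],[0,0,0],-1],
    [[-1,0,0.5],[0,0,0],-1],
    [[1,0,0.5],[0,0,0],-1],
    [[1,0,0.5],[0,0,0],-1],
    [[-1,0,0.5],[0,0,0],-1],
    [[0,0,0],[0,0,0],-1],
  ],
)

```text
clock: 13.75
tcp_pos: [584.0, -131.2, 140.1]
orientation: [0.83, 0.558, 0.001, 0.001]
contact_force: [0.6, -3.1, 6.4]
width: 0.092
```

Run:
```python
from d import *
delta([582.7,-132.3,169],1.183)
```

```text
t 13.75 pos [ 584.01 -131.2   140.11] tool shift [ -1.47  -0.72 -28.9 ] rotvec [ 0.0027 -0.0014 -0.    ] F [ 0.6 -3.1  6.4] M [-0.47 -0.16  0.04] w 0.092
psi 1.183 joints [-3.660e-01  3.400e-01  1.571e+00  1.000e-03  1.228e+00 -1.550e+00]
```

Past the second pin, with about 7 mm left to go.

Request:
step_arm(
  plan=[
    [[0,0,1],[0,0,0],-1],
    [[0,0,1],[0,0,0],-1],
    [[0,0,1],[0,0,0],-1],
    [[0,0,1],[0,0,0],-1],
    [[0,0,0],[0,0,0],-1],
  ],
)

```text
clock: 14.25
tcp_pos: [583.8, -131.1, 136.1]
orientation: [0.83, 0.558, 0.001, 0.001]
contact_force: [-0.1, -2.2, 6.4]
width: 0.098
```

Run:
```python
from d import *
delta([582.7,-132.3,169],1.183)
```

```text
t 14.25 pos [ 583.82 -131.1   136.1 ] tool shift [ -1.5   -0.51 -32.9 ] rotvec [ 0.0022 -0.0013  0.    ] F [-0.1 -2.2  6.4] M [-0.46 -0.08  0.02] w 0.098
psi 1.1831 joints [-3.660e-01  3.450e-01  1.574e+00  1.000e-03  1.221e+00 -1.550e+00]
```

Request:
step_arm(
  plan=[
    [[0,0,1],[0,0,0],-1],
    [[0,0,1],[0,0,0],-1],
    [[0,0,0],[0,0,0],-1],
  ],
)

```text
clock: 14.55
tcp_pos: [583.7, -131.1, 133.9]
orientation: [0.83, 0.558, 0.001, 0.0]
contact_force: [0.6, -1.8, 5.8]
width: 0.095
```

Run:
```python
from d import *
delta([582.7,-132.3,169],1.183)
```

```text
t 14.55 pos [ 583.7  -131.07  133.92] tool shift [ -1.48  -0.4  -35.08] rotvec [ 0.0019 -0.0013  0.    ] F [ 0.6 -1.8  5.8] M [-0.43 -0.1   0.05] w 0.095
psi 1.183 joints [-3.660e-01  3.470e-01  1.576e+00  1.000e-03  1.217e+00 -1.550e+00]
```

Request:
step_arm(
  plan=[
    [[0,0,0.8],[0,0,0],-1],
    [[0,0,0],[0,0,0],-1],
  ],
)

```text
clock: 14.75
tcp_pos: [583.7, -131.1, 133.2]
orientation: [0.83, 0.558, 0.001, 0.0]
contact_force: [-0.6, -3.5, 6.2]
width: 0.099
```

Request:
step_arm(
  plan=[
    [[0,0,0.8],[0,0,0],-1],
    [[0,0,0],[0,0,0],-1],
  ],
)

```text
clock: 14.95
tcp_pos: [583.8, -131.1, 133.1]
orientation: [0.83, 0.558, 0.001, 0.0]
contact_force: [-1.2, -1.7, 9.3]
width: 0.094
```

Run:
```python
from d import *
delta([582.7,-132.3,169],1.183)
f=grab('scene','scene11')
x0,y0=230,110
k=12
cv2.imwrite('pics/g11.png',cv2.resize(f['img'][y0:y0+45,x0:x0+60,::-1],None,fx=k,fy=k,interpolation=cv2.INTER_CUBIC))
```

```text
t 14.95 pos [ 583.78 -131.07  133.09] tool shift [ -1.51  -0.47 -35.92] rotvec [ 0.002  -0.0012  0.0001] F [-1.2 -1.7  9.3] M [-0.36  0.23  0.03] w 0.094
psi 1.1831 joints [-3.660e-01  3.480e-01  1.576e+00  1.000e-03  1.215e+00 -1.550e+00]
```

View pics/g11.png

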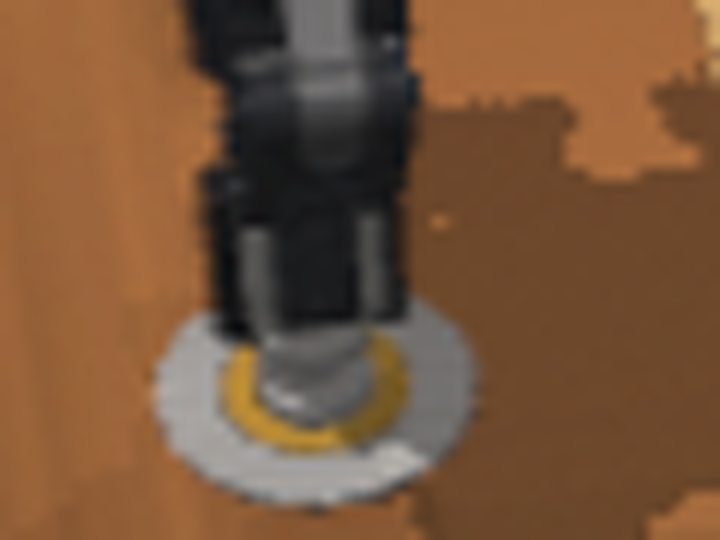

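The collar sits on the brass (crop 315,400), and z has stopped at 133.1 as predicted. I'll push slightly harder to confirm.

Request:
step_arm(
  plan=[
    [[0,0,1.2],[0,0,0],-1],
    [[0,0,0],[0,0,0],-1],
    [[0,0,0],[0,0,0],-1],
  ],
)

```text
clock: 15.3
tcp_pos: [583.9, -131.1, 133.0]
orientation: [0.83, 0.558, 0.001, 0.001]
contact_force: [-3.8, -0.9, 13.1]
width: 0.092
```

Run:
```python
from d import *
delta([582.7,-132.3,169],1.183)
```

```text
t 15.3 pos [ 583.87 -131.09  133.01] tool shift [ -1.52  -0.55 -35.99] rotvec [ 0.0023 -0.0011  0.0002] F [-3.8 -0.9 13.1] M [-0.19  0.6   0.04] w 0.092
psi 1.1832 joints [-3.660e-01  3.480e-01  1.576e+00  1.000e-03  1.215e+00 -1.550e+00]
```

Request:
step_arm(
  plan=[
    [[0,0,-0.5],[0,0,0.1],-1],
    [[0,0,0],[0,0,0.1],-1],
    [[0,0,0],[0,0,0.1],-1],
    [[0,0,0],[0,0,0.1],-1],
    [[0,0,0],[0,0,0],-1],
  ],
  squeeze=110,
)

```text
clock: 15.8
tcp_pos: [584.1, -131.1, 133.1]
orientation: [0.925, 0.381, 0.001, 0.001]
contact_force: [-1.3, -1.0, 11.1]
width: 0.098
```

Run:
```python
from d import *
delta([582.7,-132.3,169],1.183)
```

```text
t 15.8 pos [ 584.05 -131.15  133.08] tool shift [ -1.69  -0.06 -35.93] rotvec [ 0.0025 -0.0017 -0.4014] F [-1.3 -1.  11.1] M [-0.3   0.43  0.02] w 0.098
psi 0.7816 joints [-3.660e-01  3.480e-01  1.576e+00  1.000e-03  1.214e+00 -1.148e+00]
```

Request:
step_arm(
  plan=[
    [[0,0,0],[0,0,0.1],-1],
    [[0,0,0],[0,0,0.1],-1],
    [[0,0,0],[0,0,0.1],-1],
    [[0,0,0],[0,0,0.1],-1],
    [[0,0,0],[0,0,0],-1],
  ],
)

```text
clock: 16.3
tcp_pos: [584.1, -131.2, 133.1]
orientation: [0.982, 0.19, 0.002, 0.0]
contact_force: [-0.9, -1.5, 11.7]
width: 0.098
```

Run:
```python
from d import *
delta([582.7,-132.3,169],1.183)
```

```text
t 16.3 pos [ 584.11 -131.23  133.07] tool shift [ -1.6    0.51 -35.93] rotvec [ 0.0024 -0.0022 -0.8013] F [-0.9 -1.5 11.7] M [-0.36  0.35 -0.01] w 0.098
psi 0.3817 joints [-3.660e-01  3.480e-01  1.576e+00  1.000e-03  1.214e+00 -7.480e-01]
```

Request:
step_arm(
  plan=[
    [[0,0,0],[0,0,0.1],-1],
    [[0,0,0],[0,0,0.1],-1],
    [[0,0,0],[0,0,0.1],-1],
    [[0,0,0],[0,0,0.1],-1],
    [[0,0,0],[0,0,0],-1],
  ],
)

```text
clock: 16.8
tcp_pos: [584.1, -131.3, 133.1]
orientation: [1.0, -0.009, 0.002, 0.0]
contact_force: [-1.5, -2.0, 11.4]
width: 0.094
```

Run:
```python
from d import *
delta([582.7,-132.3,169],1.183)
```

```text
t 16.8 pos [ 584.08 -131.29  133.07] tool shift [ -1.25   1.04 -35.93] rotvec [ 0.002  -0.0026 -1.2012] F [-1.5 -2.  11.4] M [-0.41  0.29  0.12] w 0.094
psi -0.0182 joints [-3.660e-01  3.480e-01  1.576e+00  1.000e-03  1.214e+00 -3.480e-01]
```

Request:
step_arm(
  plan=[
    [[0,0,0],[0,0,0.1],-1],
    [[0,0,0],[0,0,0.1],-1],
    [[0,0,0],[0,0,0.1],-1],
    [[0,0,0],[0,0,0.05],-1],
    [[0,0,0],[0,0,0],-1],
  ],
)

```text
clock: 17.3
tcp_pos: [584.1, -131.2, 133.1]
orientation: [0.983, -0.183, 0.001, -0.0]
contact_force: [-1.5, -2.8, 11.8]
width: 0.092
```

Run:
```python
from d import *
delta([582.7,-132.3,169],1.183)
```

```text
t 17.3 pos [ 584.06 -131.24  133.06] tool shift [ -0.78   1.44 -35.94] rotvec [ 1.5000e-03 -3.0000e-03 -1.5503e+00] F [-1.5 -2.8 11.8] M [-0.36  0.35  0.08] w 0.092
psi -0.3673 joints [-3.660e-01  3.480e-01  1.576e+00  1.000e-03  1.214e+00  1.000e-03]
```

Request:
step_arm(
  plan=[
    [[0,0,0],[0,0,0.05],-1],
    [[0,0,0],[0,0,0.05],-1],
    [[0,0,0],[0,0,0],-1],
  ],
)

```text
clock: 17.6
tcp_pos: [584.1, -131.3, 133.1]
orientation: [0.973, -0.232, 0.002, -0.0]
contact_force: [-1.4, -1.1, 11.1]
width: 0.095
```

Run:
```python
from d import *
delta([582.7,-132.3,169],1.183)
```

```text
t 17.6 pos [ 584.1  -131.27  133.09] tool shift [ -0.68   1.51 -35.92] rotvec [ 1.4000e-03 -3.2000e-03 -1.6503e+00] F [-1.4 -1.1 11.1] M [-0.32  0.35  0.1 ] w 0.095
psi -0.4673 joints [-3.660e-01  3.480e-01  1.576e+00  1.000e-03  1.214e+00  1.010e-01]
```

Request:
step_arm(
  plan=[
    [[0,0,0],[0,0,0.05],-1],
    [[0,0,0],[0,0,0],-1],
    [[0,0,0],[0,0,0],-1],
  ],
)

```text
clock: 17.9
tcp_pos: [584.1, -131.3, 133.1]
orientation: [0.967, -0.255, 0.002, -0.0]
contact_force: [-1.3, -1.3, 12.0]
width: 0.095
```

Run:
```python
from d import *
delta([582.7,-132.3,169],1.183)
```

```text
t 17.9 pos [ 584.1  -131.27  133.06] tool shift [ -0.61   1.54 -35.95] rotvec [ 1.4000e-03 -3.2000e-03 -1.6996e+00] F [-1.3 -1.3 12. ] M [-0.37  0.4   0.1 ] w 0.095
psi -0.5166 joints [-3.660e-01  3.480e-01  1.576e+00  1.000e-03  1.214e+00  1.500e-01]
```

Request:
step_arm(
  plan=[
    [[0,0,0],[0,0,0.03],-1],
    [[0,0,0],[0,0,0],-1],
    [[0,0,0],[0,0,0],-1],
  ],
)

```text
clock: 18.2
tcp_pos: [584.1, -131.2, 133.1]
orientation: [0.963, -0.27, 0.001, -0.0]
contact_force: [-1.8, -1.1, 10.9]
width: 0.094
```

Run:
```python
from d import *
delta([582.7,-132.3,169],1.183)
```

```text
t 18.2 pos [ 584.06 -131.23  133.06] tool shift [ -0.51   1.57 -35.94] rotvec [ 1.3000e-03 -3.1000e-03 -1.7291e+00] F [-1.8 -1.1 10.9] M [-0.37  0.31  0.18] w 0.094
psi -0.5461 joints [-3.660e-01  3.480e-01  1.576e+00  1.000e-03  1.214e+00  1.800e-01]
```

Request:
step_arm(
  plan=[
    [[0,0,0],[0,0,0.03],-1],
    [[0,0,0],[0,0,0],-1],
    [[0,0,0],[0,0,0],-1],
  ],
)

```text
clock: 18.5
tcp_pos: [584.0, -131.2, 133.1]
orientation: [0.959, -0.284, 0.001, -0.0]
contact_force: [-1.3, -2.1, 11.6]
width: 0.092
```

Run:
```python
from d import *
delta([582.7,-132.3,169],1.183)
```

```text
t 18.5 pos [ 584.05 -131.2   133.07] tool shift [ -0.44   1.6  -35.94] rotvec [ 1.3000e-03 -3.1000e-03 -1.7586e+00] F [-1.3 -2.1 11.6] M [-0.33  0.31  0.33] w 0.092
psi -0.5756 joints [-3.660e-01  3.480e-01  1.576e+00  1.000e-03  1.214e+00  2.090e-01]
```

Request:
step_arm(
  plan=[
    [[0,0,0],[0,0,0.03],-1],
    [[0,0,0],[0,0,0],-1],
    [[0,0,0],[0,0,0],-1],
  ],
)

```text
clock: 18.8
tcp_pos: [584.1, -131.1, 133.1]
orientation: [0.955, -0.298, 0.001, -0.0]
contact_force: [-1.7, -1.4, 11.4]
width: 0.096
```

Run:
```python
from d import *
delta([582.7,-132.3,169],1.183)
f=grab('scene','scene12')
x0,y0=230,110
k=12
cv2.imwrite('pics/g12.png',cv2.resize(f['img'][y0:y0+45,x0:x0+60,::-1],None,fx=k,fy=k,interpolation=cv2.INTER_CUBIC))
```

```text
t 18.8 pos [ 584.08 -131.13  133.06] tool shift [ -0.38   1.7  -35.95] rotvec [ 1.4000e-03 -3.1000e-03 -1.7877e+00] F [-1.7 -1.4 11.4] M [-0.3   0.33  0.62] w 0.096
psi -0.6047 joints [-3.660e-01  3.480e-01  1.576e+00  1.000e-03  1.214e+00  2.390e-01]
```

View pics/g12.png

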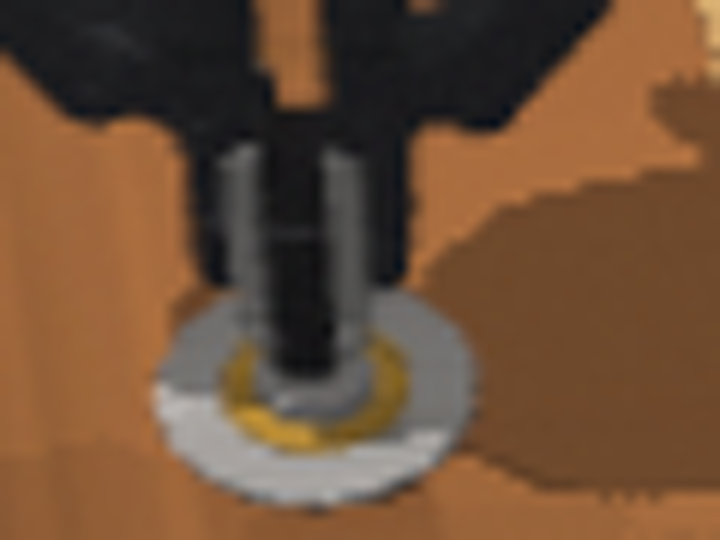

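View pics/scene12.png

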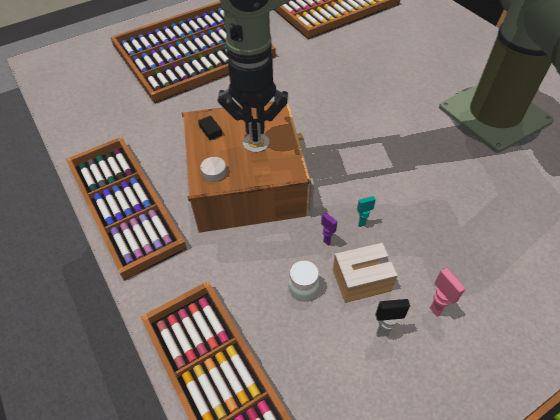

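The moment about z climbed 0.10→0.18→0.33→0.62 N m at about 1.79 rad, so the key is at the stop. I'll hold for a second to check it is steady.

Request:
step_arm(
  plan=[
    [[0,0,0],[0,0,-0.01],-1],
    [[0,0,0],[0,0,0],-1],
    [[0,0,0],[0,0,0],-1],
    [[0,0,0],[0,0,0],-1],
    [[0,0,0],[0,0,0],-1],
    [[0,0,0],[0,0,0],-1],
    [[0,0,0],[0,0,0],-1],
    [[0,0,0],[0,0,0],-1],
  ],
)

```text
clock: 19.65
tcp_pos: [584.1, -131.1, 133.1]
orientation: [0.956, -0.293, 0.001, -0.0]
contact_force: [-1.2, -1.9, 11.7]
width: 0.094
```

Run:
```python
from d import *
delta([582.7,-132.3,169],1.183)
print(robot.job_done())
```

```text
t 19.65 pos [ 584.11 -131.14  133.07] tool shift [ -0.42   1.7  -35.93] rotvec [ 1.4000e-03 -3.2000e-03 -1.7781e+00] F [-1.2 -1.9 11.7] M [-0.29  0.3   0.53] w 0.094
psi -0.5951 joints [-3.660e-01  3.480e-01  1.576e+00  1.000e-03  1.214e+00  2.290e-01]
the job is handed in; nothing more can be done
None
```

I did the job as asked and handed it in at 19.65 s, still gripping the key and holding it against the stop. `job_done()` gave no verdict, and nothing I saw failed.

- **Key drawn out:** I gripped the smaller black key by its bow and drew it along the slot. I lifted it once its axis was about 18 mm past the open end.
- **Key fully in:** I rocked it about 1 mm past both pins. It stopped 36 mm below the estimated face height, and pushing harder (9 to 13 N) did not move it further. The picture shows the lower collar on the brass. I only started turning after that.
- **Turned to the stop:** I turned it 1.79 rad clockwise. The moment then climbed sharply from 0.10 to 0.62 N m, which I took as the stop. I eased back 0.01 rad.
- **Last check:** after holding for 0.8 s it was steady at 0.53 N m, well above the spring's 0.11 N m. The push was about 12 N down and the grip 110 N.
- **Other things:** in the last scene picture the tin, eraser, jar, stand and other keys look to be where they were.

**Uncertainties:** the two cameras disagreed by about 4 mm in y, so I averaged them and let the force readings settle the final fit. I had no direct view of the lock core or bar, so the full quarter turn is judged from the turn angle and the rise in moment.

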